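# Spot-check a sloping brass block with a hand-held spring gauge

### The job

Take the black spring gauge out of its wooden stand and set its tip inside the ringed white spot on the brass block, holding the gauge square to the sloping face and pressing lightly, so that its plunger goes in about half-way and never to its stop. Finish while still holding the gauge there: do not let go. Keep the gauge off the dark grey steel block, and leave the glue bottle, the solder spool and the eraser where they are.

Things in the scene. Friction and masses are not known exactly. Their poses are not given: they have to be found in the camera images.
- gauge: spring gauge, loose, 0.1 kg, standing upright in the wooden stand. Square black handle 20 x 20 x 72 mm with a yellow band near its top; below it a round aluminium nose 12 mm in diameter and 30 mm long, then a steel plunger 5 mm in diameter standing out 18 mm. Origin at the centre of the handle (36 mm below its top); z runs along the gauge away from the tip, x and y are square to the handle's flat sides. The tip is 84 mm from the origin, along -z
- tip (a point): round-ended tip of the plunger (radius 2.5 mm), the point that touches the work; it sits deep in the stand's hole at the start
- plunger (a joint): how far the plunger is pushed into the nose: 0 = fully out, 0.012 m = at its stop; half-way is 0.006. A spring pushes it out: 1.2 N at the first movement, 4.8 N half-way, 8.4 N at the stop (600 N/m)
- stand: wooden block 66 x 66 x 56 mm fixed to the bench; the gauge's handle rests on its top, nose and plunger hang in a 15 mm round through hole in its middle, so the gauge must be lifted about 50 mm straight up to come free. Origin at the centre of its underside, z up
- brass_block: yellow brass wedge, 74 x 64 mm in plan, on a grey base plate 94 x 84 x 6 mm screwed to the bench. Origin at the centre of the plate's underside, on the bench, z up; its upper face rises at 20 degrees towards its +x, from 32 mm high at its -x edge to 59 mm at its +x edge, so the face looks up and to -x, towards the robot
- brass_block_spot (a point): centre of the marked spot in the middle of the brass block's sloping face, 45 mm above the bench: white disc 16 mm in diameter with a black rim 2.5 mm wide and a small centre dot. z points straight out of the sloping face (20 degrees off vertical), y lies level across the face
- grey_block: the same wedge block in dark grey steel, with the same mark; not to be touched with the gauge. Origin and axes as for the brass block
- glue: small white glue bottle with a blue cap, 28 mm in diameter, 70 mm high, loose; origin under its centre. Leave alone
- solder_spool: small spool with black flanges, 42 mm in diameter, 28 mm high, loose; origin under its centre. Leave alone
- eraser: grey rubber block 22 x 46 x 14 mm, loose; origin under its centre. Leave alone

How it is judged:
On the way:
1. the gauge is lifted clear of its stand (height (world z) of gauge above 0.135 m), for 0.2 s.
At the end, for the whole second after the job is handed in: The gripper holds the gauge at rest: tip within 8 mm of the centre of the brass block's spot, axis within 0.17 rad (10 degrees) of square to the sloping face, plunger in by 3 to 9 mm, pressing on the brass block with 1 to 9 N and clear of the stand (distance between tip and brass_block_spot below 0.008 m and angle between the z axis of gauge and the z axis of brass_block_spot, either way round below 0.17 rad and value of joint plunger between 0.003 and 0.009 m and contact force between gauge and brass_block between 1 and 9 N and contact force between the fingers and gauge above 1 N and not (contact force between gauge and stand above 0.05 N) and linear speed of gauge below 0.02 m/s); the arm keeps its last pose, push and grip.
It fails at once if the plunger was pushed to its stop (value of joint plunger above 0.0116 m).
It fails at once if the gauge touched the grey block (contact force between gauge and grey_block above 0.3 N).
It fails at once if a bystander was disturbed (distance of any of glue, solder_spool, eraser from where it was at the start of the episode above 0.03 m).
It also fails if it takes over 32 s, if anything falls off the work surface, if the arm or the gripper's body presses on something with over 40 N, if the wrist force passes 120 N, or if a joint passes its speed limit or range.

### The arm

A 7-joint arm with a two-finger parallel gripper is mounted at the origin on a cart in front of the work surface, level with it; the furniture and walls round the work are solid. World frame = base frame: x ahead of the robot, y to its left, z up, the work surface at z = 0. Lengths are in m, angles in rad, forces in N, time in s.
With the tool pointing down it reaches from about 0.425 to 0.95 m from the base axis. Payload 4.7 kg.
Tool frame: the origin (TCP) lies at the very end of the fingers, on their centre line; the grasp point (between the pads) lies bot.pinch_z behind it (bot.pinch_z is the distance from the TCP to the grasp point, in m); z points along the fingers, y is the direction in which the jaws open and shut (so a half turn about z gives the same grasp; the last joint's range is limited). The gripper opens to 85 mm and grips with 20 to 120 N. Pads are 22 mm wide; open, the fingers measure 114 mm over their backs; the gripper's body (76 mm by 85 mm) begins 54 mm behind the grasp point. The pads swing forward as they close: fully open they stand 13 mm farther back than shut.
Start: joints at [1.148, 0.469, -0.049, 1.532, 0.024, 1.141, -0.082], TCP at [0.259, -0.623, 0.199] pointing down, gripper open.
Joint ranges: [-2.59, 2.59], [-0.33, 1.99], [-1.39, 1.29], [0.1, 2.45], [-1.04, 4.18], [0.21, 1.99], [-2.66, 2.66]. Speed limits (rad/s): [2.57, 2.57, 3.14, 3.14, 3.14, 3.14, 3.14].

### API

Orientations are given as a unit quaternion [x, y, z, w].
In Python, from station import bot, cams gives the robot as it stands.
- The arm moves only by the shell command python3 -m creep 'ROWS' [FORCE]. ROWS is JSON, a list of rows, each a list of 3 entries, a list of its own where there are three numbers: the shift along the tool's x, y, z in m, then the turn, a rotation vector about the tool's x, y, z in degrees, then the opening in per cent of the stroke, from 0 (shut) to 100 (fully open). In form: [[[tx, ty, tz], [rx, ry, rz], grip], ...]. A call has exactly 10 rows; each row shifts and turns the commanded pose from where the row before left it, along the tool's axes as they then stand; what a row does not reach is not made up. A row lasts 1/10 s, in which the tool goes at most 50 mm and 8.59 degrees, less where a joint would pass 70% of its speed; a pose out of reach is approached as far as the arm can. A call with a gripper value outside its range is refused whole. The fingers move at their own pace and stop on an object; FORCE is the grip in N (left out, the last holds). Time passes only in rows, so rows that do not move let the fingers close, or fill a call up. It gives the time, the measured TCP pose, the force and the opening at its end, in the units of the state.
- bot.get_obs(): the state, without advancing time (a new reading comes with each control period).
- cams.capture(name): name is "side" or "top"; returns a dict with "img" (384x512x3 uint8, blue, green, red), "fx", "fy", "cx", "cy" (pixels), "extrinsics" (4x4, takes a point from world to camera coordinates). Camera axes: x right, y down, z forward; pixel columns grow to the right and rows downward; lengths in m; the calibration is good to about 2 mm. A picture is of the moment at which its call begins. There is no depth.
- bot.close_job(): hands the job in, once; it reports no verdict.
The state is a dict: "clock": time; "q": joint angles; "joint_vel": joint speeds; "joint_efforts": joint torques, N m; "position": TCP position; "tool_rot": TCP orientation; "ft_force": force on the tool from outside, world axes, zero at the start; "moment": the same for the moment, N m; "opening": opening from 0.0 (shut) to 1.0 (fully open).
Only numpy, scipy, OpenCV 4.12 (cv2) and the standard library are available. Lean on these libraries where they do the work, as an engineer would, in place of code of your own. Each camera call takes 0.05 s, during which the arm holds its last target.

## Working session

There is one attempt and no reset: what is moved stays moved. The work goes in short steps, Python scripts to look and compute and a shell command to move; the robot and the scene stay as the last step left them, time stands still between calls to the robot, and variables do not carry over. Pictures are saved under pics/ and viewed, and the job is handed in when it is done.

```bash
ls; mkdir -p pics
python3 - <<'E'
from station import bot,cams
import cv2
print(bot.get_obs(),bot.pinch_z)
for n in("side","top"):
    c=cams.capture(n);cv2.imwrite(f"pics/{n}0.png",c["img"]);print(n,c["fx"],c["fy"],c["cx"],c["cy"],c["extrinsics"].tolist() if hasattr(c["extrinsics"],'tolist') else c["extrinsics"])
E
```

```text
pics
{'clock': 0.0, 'q': array([ 1.14813738,  0.46948655, -0.04860589,  1.53370101,  0.02410789,
        1.14099032, -0.08232332]), 'joint_vel': array([-7.19101455e-05, -5.91511558e-04,  2.79837591e-04,  4.12247192e-04,
        8.58227810e-04, -2.41959740e-04,  1.42561988e-03]), 'joint_efforts': array([-9.06761215e-04, -5.10310400e+01, -4.75404540e-02, -2.37712508e+01,
        1.05341428e-02,  7.49807863e-03, -2.10481812e-05]), 'position': array([ 0.25873402, -0.62273861,  0.19802811]), 'tool_rot': array([ 9.80679162e-01,  1.95620505e-01, -2.32398957e-04, -9.72210101e-04]), 'ft_force': array([ 0.71560593, -0.11686979,  0.30549369]), 'moment': array([ 0.02388795, -0.02714672, -0.05651997]), 'opening': 1.0007680021537926} 0.0187
side 436.1157149934721 436.1157149934721 258.0267466668134 191.06345730656477 [[-0.867469034380774, -0.4974911261485018, 0.00023193529948151208, 0.45298284999854194], [-0.2007961855407322, 0.34969916476577867, -0.9150909168134108, 0.22404532084555398], [0.45516850315326035, -0.7938596057021747, -0.4032475172541155, 0.7538069497791611], [0.0, 0.0, 0.0, 1.0]]
top 416.3009395225978 416.3009395225978 248.70555967990666 199.38426449725688 [[-0.00814545529298058, -0.9997288565811376, -0.021814327334137466, -0.0537370565832626], [-0.996505057987521, 0.009928965333064713, -0.0829402498953438, 0.566040132677838], [0.08313435489229067, 0.021062501427552244, -0.9963157381424107, 1.0305944914784813], [0.0, 0.0, 0.0, 1.0]]
```

View pics/side0.png

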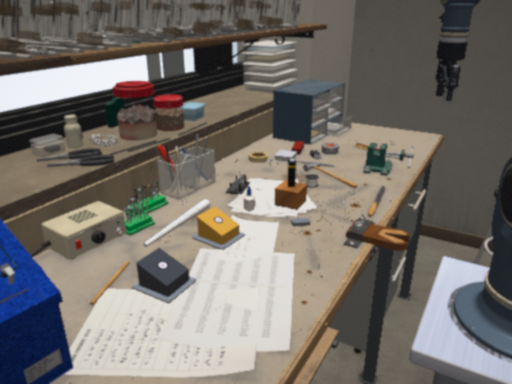

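View pics/top0.png

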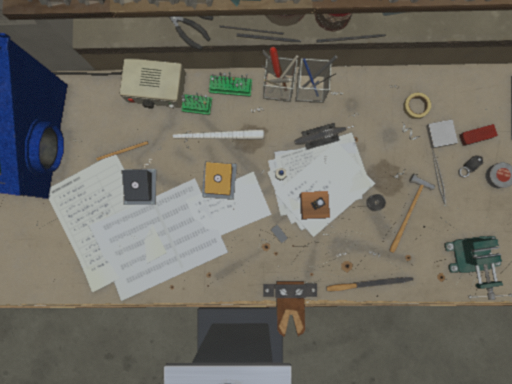

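Run:
```python
import cv2,numpy as np
t=cv2.imread("pics/top0.png");s=cv2.imread("pics/side0.png")
a=cv2.resize(t[155:225,195:265],(400,400),interpolation=0);b=cv2.resize(t[170:240,270:340],(400,400),interpolation=0)
cv2.imwrite("pics/z1.png",np.hstack([a,b]))
a=cv2.resize(s[190:260,185:255],(400,400),interpolation=0);b=cv2.resize(s[150:220,250:320],(400,400),interpolation=0)
cv2.imwrite("pics/z2.png",np.hstack([a,b]))
```

```text
(no output)
```

View pics/z1.png

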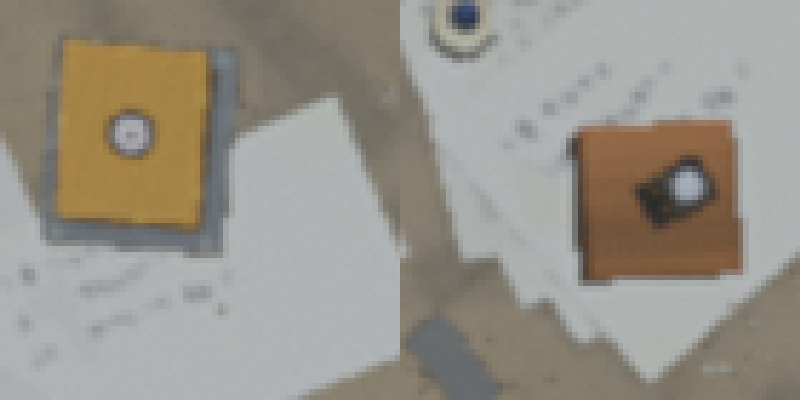

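View pics/z2.png

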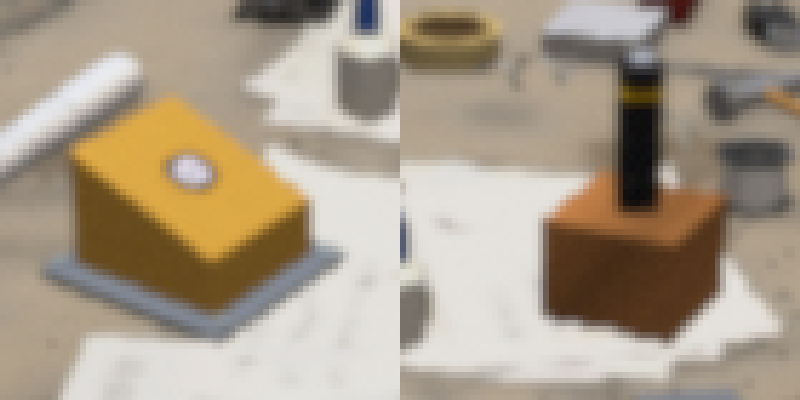

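```bash
cat > h.py <<'E'
import cv2,numpy as np
C={"side":(436.1157149934721,258.0267466668134,191.06345730656477,np.array([[-0.867469034380774,-0.4974911261485018,0.00023193529948151208,0.45298284999854194],[-0.2007961855407322,0.34969916476577867,-0.9150909168134108,0.22404532084555398],[0.45516850315326035,-0.7938596057021747,-0.4032475172541155,0.7538069497791611]])),
"top":(416.3009395225978,248.70555967990666,199.38426449725688,np.array([[-0.00814545529298058,-0.9997288565811376,-0.021814327334137466,-0.0537370565832626],[-0.996505057987521,0.009928965333064713,-0.0829402498953438,0.566040132677838],[0.08313435489229067,0.021062501427552244,-0.9963157381424107,1.0305944914784813]]))}
def ray(n,u,v):
    f,cx,cy,E=C[n];R=E[:,:3];return -R.T@E[:,3],R.T@np.array([(u-cx)/f,(v-cy)/f,1])
def onz(n,uv,z):
    o,d=ray(n,*uv);return o+d*(z-o[2])/d[2]
def tri(a,b):
    o1,d1=ray("top",*a);o2,d2=ray("side",*b)
    s=np.linalg.lstsq(np.c_[d1,-d2],o2-o1,rcond=None)[0];p,q=o1+s[0]*d1,o2+s[1]*d2
    return (p+q)/2,np.linalg.norm(p-q)
def proj(n,p):
    f,cx,cy,E=C[n];c=E@np.r_[p,1];return np.array([cx+f*c[0]/c[2],cy+f*c[1]/c[2]])
E
python3 - <<'E'
from h import *
np.set_printoptions(precision=4,suppress=True)
t=cv2.imread("pics/top0.png");s=cv2.imread("pics/side0.png")
def cen(im,x0,x1,y0,y1,lo,hi):
    m=cv2.inRange(cv2.cvtColor(im[y0:y1,x0:x1],cv2.COLOR_BGR2HSV),lo,hi)
    n,l,st,c=cv2.connectedComponentsWithStats(m)
    k=1+np.argmax(st[1:,4]);
    cnt=cv2.findContours((l==k).astype(np.uint8),0,2)[0][0]
    (cx,cy),wh,a=cv2.minAreaRect(cnt)
    return c[k]+[x0,y0],st[k,4],((cx+x0,cy+y0),wh,a),cv2.boxPoints(((cx+x0,cy+y0),wh,a))
W=((0,0,140),(180,70,255))
sp=cen(t,210,226,170,186,*W);ss=cen(s,211,226,215,226,*W)
print(sp[:2],ss[:2],onz("top",sp[0],.045),onz("side",ss[0],.045),tri(sp[0],ss[0]))
# gauge
g=cen(t,314,328,196,210,*W);print(g[:2],onz("top",g[0],.128)); gs=cen(s,288,298,157,165,*W);print(gs[:2],tri(g[0],gs[0]))
# dark handle
d=cen(t,305,332,192,214,(0,0,0),(180,255,75));print(d[0],d[1],d[2])
# stand, brass
st=cen(t,295,335,185,225,(3,90,60),(18,255,255));print(st[1],st[2]);print(np.array([onz("top",p,.056) for p in st[3]]))
br=cen(t,198,240,158,205,(18,100,100),(32,255,255));print(br[1],br[2])
# plate right edge lines
for p in br[3]: print(p,onz("top",p,.045))
b=[cv2.resize(t[192:214,304:332],None,fx=20,fy=20,interpolation=cv2.INTER_CUBIC)]
cv2.imwrite("pics/z3.png",b[0])
E
```

```text
(array([217.4 , 178.04]), np.int32(25)) (array([218. , 219.5]), np.int32(34)) [0.6178 0.0183 0.045 ] [0.6176 0.0185 0.045 ] (array([0.6178, 0.0183, 0.0448]), np.float64(8.174536852132649e-05))
(array([319.9 , 201.95]), np.int32(20)) [ 0.5493 -0.2225  0.128 ]
(array([294.3333, 158.8889]), np.int32(18)) (array([ 0.5461, -0.2235,  0.1306]), np.float64(0.006666883008078292))
[315.8511 204.8936] 47 ((317.8000011444092, 203.60000038146973), (7.155416965484619, 11.62755298614502), 63.43495178222656)
586 ((314.57734870910645, 204.46961402893066), (26.121740341186523, 26.437091827392578), 86.98721313476562)
[[ 0.5793 -0.187   0.056 ]
 [ 0.5821 -0.2514  0.056 ]
 [ 0.5183 -0.2532  0.056 ]
 [ 0.5155 -0.1891  0.056 ]]
732 ((217.75126838684082, 177.98223304748535), (25.720184326171875, 30.778724670410156), 4.085616588592529)
[203.8274 192.4162] [0.5822 0.0522 0.045 ]
[206.0203 161.7157] [0.6593 0.0467 0.045 ]
[231.6751 163.5482] [ 0.6539 -0.0175  0.045 ]
[229.4822 194.2487] [ 0.577  -0.0117  0.045 ]
```

View pics/z3.png

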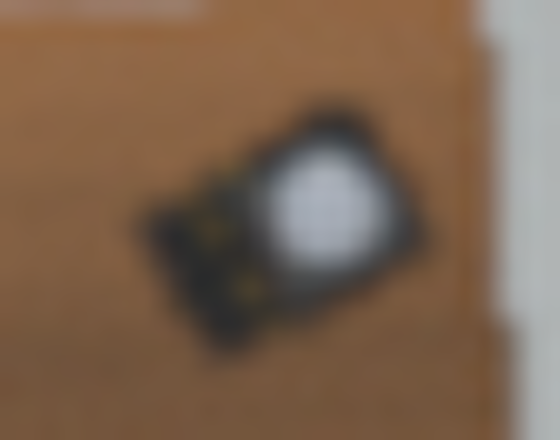

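```bash
python3 -m creep '[[[0,0,0],[0,0,-7.4],100],[[0.045,-0.02,0],[0,0,0],100],[[0.045,-0.02,0],[0,0,0],100],[[0.045,-0.02,0],[0,0,0],100],[[0.045,-0.02,0],[0,0,0],100],[[0.045,-0.02,0],[0,0,0],100],[[0.045,-0.02,0],[0,0,0],100],[[0.045,-0.02,0],[0,0,0],100],[[0.045,-0.02,0],[0,0,0],100],[[0.045,-0.02,0],[0,0,0],100]]' 40
cat > rep.py <<'E'
from station import bot
from scipy.spatial.transform import Rotation as R
import numpy as np,sys
np.set_printoptions(precision=4,suppress=True)
def rep(t):
    o=bot.get_obs();r=R.from_quat(o["tool_rot"])
    print(o["clock"],o["position"],o["ft_force"],o["opening"]);print("yawx",np.degrees(np.arctan2(*r.as_matrix()[1::-1,0])),"z",r.as_matrix()[:,2])
    print("shift in tool axes",r.inv().apply(np.array(t)-o["position"]))
rep([float(a) for a in sys.argv[1:4]])
E
python3 rep.py .549 -.2215 .078
```

```text
clock: 1.1
position: [0.5206, -0.2634, 0.1989]
tool_rot: [0.966, 0.258, -0.0, -0.0]
ft_force: [0.1, -0.8, 0.1]
opening: 0.998
1.1 [ 0.5206 -0.2634  0.1989] [ 0.1181 -0.773   0.0595] 0.9980649404312135
yawx 29.95038184981128 z [-0.0004 -0.     -1.    ]
shift in tool axes [ 0.0456 -0.0221  0.1209]
```

```bash
python3 -m creep '[[[0.023,-0.011,0],[0,0,0],100],[[0.023,-0.011,0],[0,0,0],100],[[0,0,0],[0,0,0],100],[[0,0,0],[0,0,0],100],[[0,0,0.005],[0,0,0],100],[[0,0,0.005],[0,0,0],100],[[0,0,0],[0,0,0],100],[[0,0,0],[0,0,0],100],[[0,0,0],[0,0,0],100],[[0,0,0],[0,0,0],100]]'
python3 rep.py .549 -.2215 .078
python3 - <<'E'
from station import cams
import cv2,numpy as np
o=[]
for n,(x,y) in(("side",(240,130)),("top",(265,155))):
    c=cams.capture(n)["img"];o.append(cv2.resize(c[y:y+90,x:x+90],(400,400)))
cv2.imwrite("pics/a1.png",np.hstack(o))
E
```

```text
clock: 2.1
position: [0.5489, -0.2232, 0.1893]
tool_rot: [0.966, 0.258, 0.0, 0.0]
ft_force: [0.4, 1.0, 0.7]
opening: 1.002
2.1 [ 0.5489 -0.2232  0.1893] [0.3714 1.0022 0.7038] 1.0021130292250093
yawx 29.949235737380455 z [ 0.0004 -0.0002 -1.    ]
shift in tool axes [ 0.0009 -0.0015  0.1113]
```

View pics/a1.png

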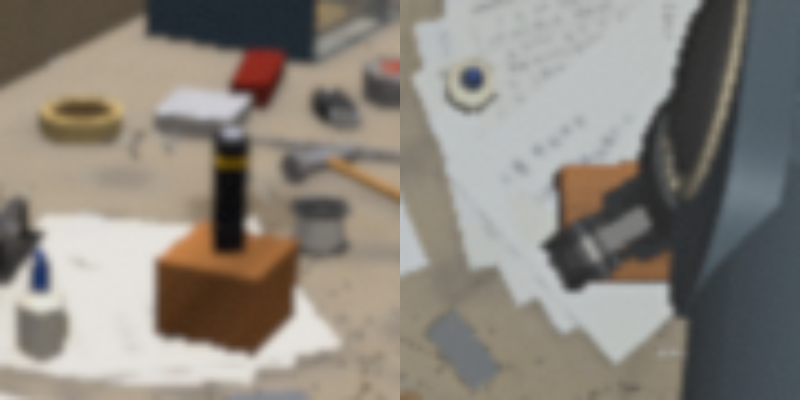

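```bash
python3 -m creep '[[[0.001,-0.0015,0.018],[0,0,0],100],[[0,0,0.018],[0,0,0],100],[[0,0,0.018],[0,0,0],100],[[0,0,0.018],[0,0,0],100],[[0,0,0.018],[0,0,0],100],[[0,0,0.018],[0,0,0],100],[[0,0,0],[0,0,0],100],[[0,0,0],[0,0,0],100],[[0,0,0],[0,0,0],100],[[0,0,0],[0,0,0],100]]'
python3 rep.py .549 -.2215 .078
python3 - <<'E'
from station import cams
import cv2,numpy as np
o=[]
for n,(x,y) in(("side",(240,120)),("top",(265,155))):
    c=cams.capture(n)["img"];o.append(cv2.resize(c[y:y+90,x:x+90],(400,400)))
cv2.imwrite("pics/a2.png",np.hstack(o))
E
```

```text
clock: 3.2
position: [0.5498, -0.2215, 0.0823]
tool_rot: [0.966, 0.259, 0.001, 0.001]
ft_force: [0.3, 0.3, 0.6]
opening: 1.001
3.2 [ 0.5498 -0.2215  0.0823] [0.3415 0.3056 0.5746] 1.000614242412565
yawx 29.96359632814323 z [ 0.0021 -0.0008 -1.    ]
shift in tool axes [-0.0007 -0.0005  0.0043]
```

View pics/a2.png

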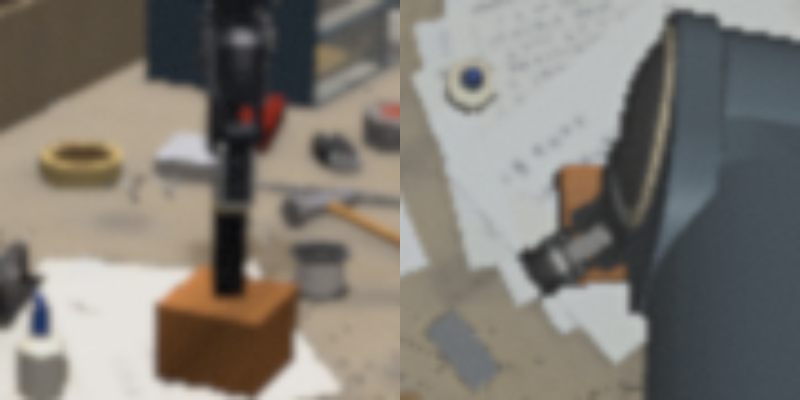

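```bash
python3 -m creep '[[[0,0,0],[0,0,0],10],[[0,0,0],[0,0,0],10],[[0,0,0],[0,0,0],10],[[0,0,0],[0,0,0],10],[[0,0,0],[0,0,0],10],[[0,0,0],[0,0,0],10],[[0,0,0],[0,0,0],10],[[0,0,0],[0,0,0],10],[[0,0,0],[0,0,0],10],[[0,0,0],[0,0,0],10]]' 45
python3 rep.py .549 -.2215 .078
```

```text
clock: 4.3
position: [0.5492, -0.2214, 0.0813]
tool_rot: [0.966, 0.259, 0.0, 0.0]
ft_force: [0.9, -0.1, 1.7]
opening: 0.223
4.3 [ 0.5492 -0.2214  0.0813] [ 0.8526 -0.078   1.7253] 0.22322501387230553
yawx 29.96507392637736 z [ 0.0006 -0.0003 -1.    ]
shift in tool axes [-0.0003 -0.      0.0033]
```

```bash
python3 -m creep '[[[0,0,-0.008],[0,0,0],5],[[0,0,-0.016],[0,0,0],5],[[0,0,-0.016],[0,0,0],5],[[0,0,-0.016],[0,0,0],5],[[0,0,-0.016],[0,0,0],5],[[0,0,-0.016],[0,0,0],5],[[0,0,-0.016],[0,0,0],5],[[0,0,-0.01],[0,0,0],5],[[0,0,0],[0,0,0],5],[[0,0,0],[0,0,0],5]]'
python3 rep.py .549 -.2215 .078
python3 - <<'E'
from station import cams
import cv2,numpy as np
o=[]
for n,(x,y) in(("side",(240,100)),("top",(265,155))):
    c=cams.capture(n)["img"];o.append(cv2.resize(c[y:y+90,x:x+90],(400,400)));cv2.imwrite(f"pics/a3{n}.png",c)
cv2.imwrite("pics/a3.png",np.hstack(o))
E
```

```text
clock: 5.3
position: [0.5485, -0.2212, 0.1946]
tool_rot: [0.966, 0.259, -0.0, -0.0]
ft_force: [-0.2, -0.0, -1.3]
opening: 0.219
5.3 [ 0.5485 -0.2212  0.1946] [-0.2159 -0.0465 -1.2878] 0.2192288670125
yawx 29.966775771540476 z [-0.0009  0.0002 -1.    ]
shift in tool axes [0.0004 0.0006 0.1166]
```

View pics/a3.png

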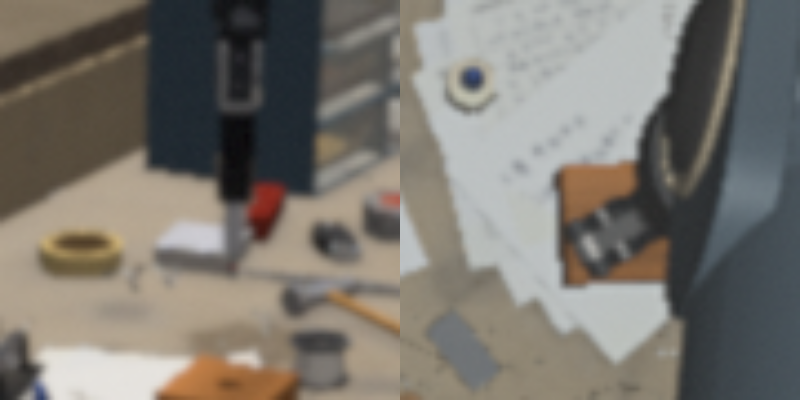

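```bash
python3 -m creep '[[[0.015,-0.022,0],[0,0,0],5],[[0.023,-0.0335,0],[0,0,0],5],[[0.023,-0.0335,0],[0,0,0],5],[[0.023,-0.0335,0],[0,0,0],5],[[0.023,-0.0335,0],[0,0,0],5],[[0.023,-0.0335,0],[0,0,0],5],[[0.0075,-0.012,0],[-2.85,4.11,0],5],[[0,0,0],[-2.85,4.11,0],5],[[0,0,0],[-2.85,4.11,0],5],[[0,0,0],[-2.85,4.11,0],5]]'
python3 -m creep '[[[0,0,0],[0,0,0],5],[[0,0,0],[0,0,0],5],[[0,0,0],[0,0,0],5],[[0,0,0],[0,0,0],5],[[0,0,0],[0,0,0],5],[[0,0,0],[0,0,0],5],[[0,0,0],[0,0,0],5],[[0,0,0],[0,0,0],5],[[0,0,0],[0,0,0],5],[[0,0,0],[0,0,0],5]]'
python3 rep.py .5843 .0211 .1372
python3 - <<'E'
from h import *
print(proj("side",[.5485,-.2212,.1213]))
from station import cams
for n in("side","top"): 
    c=cams.capture(n)["img"];cv2.imwrite(f"pics/b1{n}.png",c)
o=[cv2.resize(cv2.imread("pics/b1side.png")[140:250,170:280],(400,400)),cv2.resize(cv2.imread("pics/b1top.png")[125:235,165:275],(400,400))]
cv2.imwrite("pics/b1.png",np.hstack(o))
E
```

```text
clock: 6.4
position: [0.5668, 0.0222, 0.1944]
tool_rot: [0.951, 0.255, 0.164, 0.059]
ft_force: [-0.1, -0.5, -0.5]
opening: 0.219
clock: 7.4
position: [0.5675, 0.022, 0.1952]
tool_rot: [0.951, 0.255, 0.164, 0.059]
ft_force: [-0.6, 0.2, -1.5]
opening: 0.222
7.4 [0.5675 0.022  0.1952] [-0.6127  0.1641 -1.5017] 0.22160455516077518
yawx 31.655944341010176 z [ 0.3411 -0.0285 -0.9396]
shift in tool axes [-0.003  -0.0027  0.0602]
[291.69538656 162.33571226]
```

View pics/b1.png

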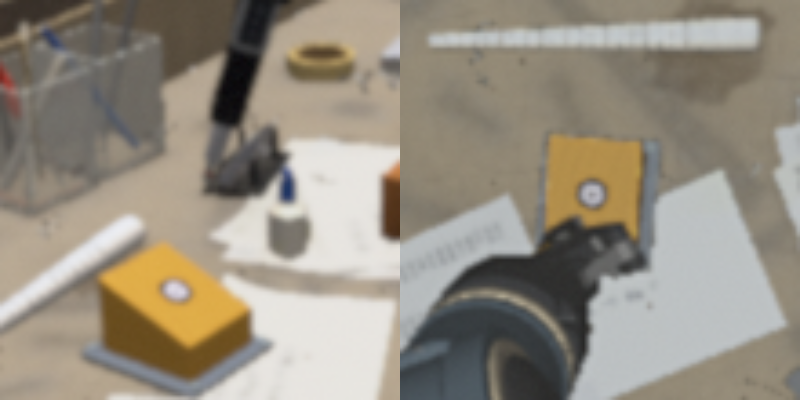

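```bash
python3 -m creep '[[[-0.003,-0.0027,0.01],[0,0,0],5],[[0,0,0.012],[0,0,0],5],[[0,0,0.012],[0,0,0],5],[[0,0,0.012],[0,0,0],5],[[0,0,0.012],[0,0,0],5],[[0,0,0.012],[0,0,0],5],[[0,0,0],[0,0,0],5],[[0,0,0],[0,0,0],5],[[0,0,0],[0,0,0],5],[[0,0,0],[0,0,0],5]]'
python3 rep.py .5928 .0203 .1137
python3 - <<'E'
from h import *
from station import cams,bot
from scipy.spatial.transform import Rotation as R
o=bot.get_obs();p=o["position"]+R.from_quat(o["tool_rot"]).apply([0,0,.0733]);print("tip",p,proj("side",p),proj("top",p),proj("side",[.6178,.0183,.0448]))
for n in("side","top"): 
    c=cams.capture(n)["img"];cv2.imwrite(f"pics/b2{n}.png",c)
o=[cv2.resize(cv2.imread("pics/b2side.png")[170:250,180:260],(400,400)),cv2.resize(cv2.imread("pics/b2top.png")[135:215,175:255],(400,400))]
cv2.imwrite("pics/b2.png",np.hstack(o))
E
```

```text
clock: 8.5
position: [0.588, 0.0209, 0.1287]
tool_rot: [0.951, 0.255, 0.164, 0.059]
ft_force: [-0.1, 0.2, -1.2]
opening: 0.218
8.5 [0.588  0.0209 0.1287] [-0.068   0.186  -1.2098] 0.21848936441061526
yawx 31.665145483801656 z [ 0.3422 -0.0285 -0.9392]
shift in tool axes [-0.0006 -0.0002  0.0158]
tip [0.61305397 0.01877933 0.05985312] [219.34303558 214.20864848] [216.61306062 179.16665133] [217.98638951 219.51528913]
```

View pics/b2.png

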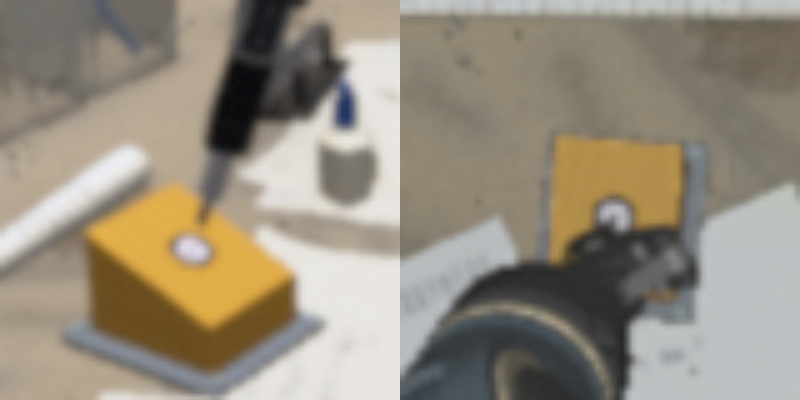

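```bash
python3 -m creep '[[[0.0002,-0.0015,0.002],[0,0,0],5],[[0,0,0.002],[0,0,0],5],[[0,0,0.002],[0,0,0],5],[[0,0,0.002],[0,0,0],5],[[0,0,0.002],[0,0,0],5],[[0,0,0.002],[0,0,0],5],[[0,0,0],[0,0,0],5],[[0,0,0],[0,0,0],5],[[0,0,0],[0,0,0],5],[[0,0,0],[0,0,0],5]]'
python3 rep.py .5928 .0203 .1137
python3 -m creep '[[[0,0,0.0015],[0,0,0],5],[[0,0,0.0015],[0,0,0],5],[[0,0,0.0015],[0,0,0],5],[[0,0,0.0015],[0,0,0],5],[[0,0,0],[0,0,0],5],[[0,0,0],[0,0,0],5],[[0,0,0],[0,0,0],5],[[0,0,0],[0,0,0],5],[[0,0,0],[0,0,0],5],[[0,0,0],[0,0,0],5]]'
python3 rep.py .5928 .0203 .1137
python3 - <<'E'
from h import *
from station import cams,bot
for n in("side","top"): 
    c=cams.capture(n)["img"];cv2.imwrite(f"pics/b3{n}.png",c)
o=[cv2.resize(cv2.imread("pics/b3side.png")[190:240,195:245],(400,400)),cv2.resize(cv2.imread("pics/b3top.png")[155:205,195:245],(400,400))]
cv2.imwrite("pics/b3.png",np.hstack(o))
n=np.array([-.341,.028,.94])
print([float(np.round(bot.get_obs()["ft_force"]@n,2)) for _ in range(3)])
E
```

```text
clock: 9.6
position: [0.5913, 0.0218, 0.1166]
tool_rot: [0.951, 0.255, 0.164, 0.059]
ft_force: [0.3, -0.4, -0.5]
opening: 0.222
9.6 [0.5913 0.0218 0.1166] [ 0.2805 -0.4157 -0.5266] 0.22188936204973342
yawx 31.65558098923682 z [ 0.3412 -0.0285 -0.9396]
shift in tool axes [-0.0003  0.0015  0.0033]
clock: 10.6
position: [0.5933, 0.0216, 0.1109]
tool_rot: [0.951, 0.255, 0.164, 0.059]
ft_force: [-0.5, -0.0, 2.0]
opening: 0.221
10.6 [0.5933 0.0216 0.1109] [-0.4871 -0.0379  1.9725] 0.22117077897451215
yawx 31.652116350114763 z [ 0.3411 -0.0285 -0.9396]
shift in tool axes [-0.0003  0.0015 -0.0028]
[2.9, 2.9, 2.9]
```

View pics/b3.png

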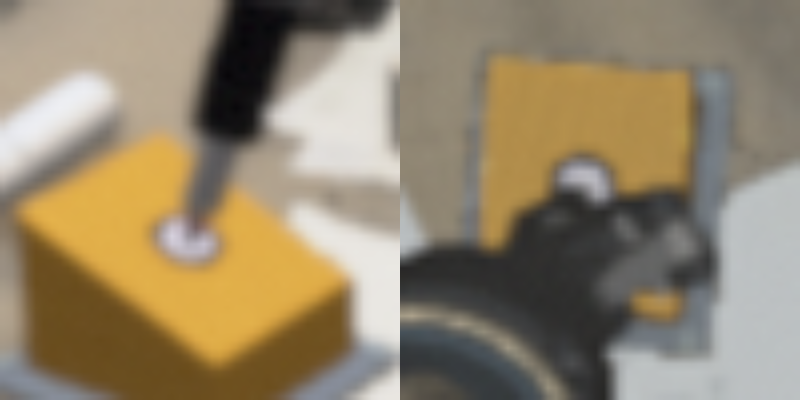

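```bash
python3 -m creep '[[[0,0,0.001],[0,0,0],5],[[0,0,0.001],[0,0,0],5],[[0,0,0.0005],[0,0,0],5],[[0,0,0],[0,0,0],5],[[0,0,0],[0,0,0],5],[[0,0,0],[0,0,0],5],[[0,0,0],[0,0,0],5],[[0,0,0],[0,0,0],5],[[0,0,0],[0,0,0],5],[[0,0,0],[0,0,0],5]]'
python3 rep.py .5928 .0203 .1137
python3 - <<'E'
from h import *
from station import cams,bot
n=np.array([-.341,.028,.94]);f=[]
for i in range(8):
    c=cams.capture("side")["img"];f.append(bot.get_obs()["ft_force"])
cv2.imwrite("pics/b4.png",cv2.resize(c[180:240,190:250],(600,600),interpolation=cv2.INTER_CUBIC))
print(np.mean(f,0),np.round(f@n,2),bot.get_obs()["clock"])
E
```

```text
clock: 11.7
position: [0.5942, 0.0216, 0.1085]
tool_rot: [0.951, 0.255, 0.164, 0.059]
ft_force: [-1.6, -0.5, 2.7]
opening: 0.222
11.7 [0.5942 0.0216 0.1085] [-1.5936 -0.469   2.6675] 0.2222068406992265
yawx 31.653223566565984 z [ 0.3411 -0.0285 -0.9396]
shift in tool axes [-0.0003  0.0015 -0.0053]
[-1.58908514 -0.46139596  2.88286457] [2.16 4.29 2.81 3.69 2.1  3.6  3.5  3.78] 12.1
```

View pics/b4.png

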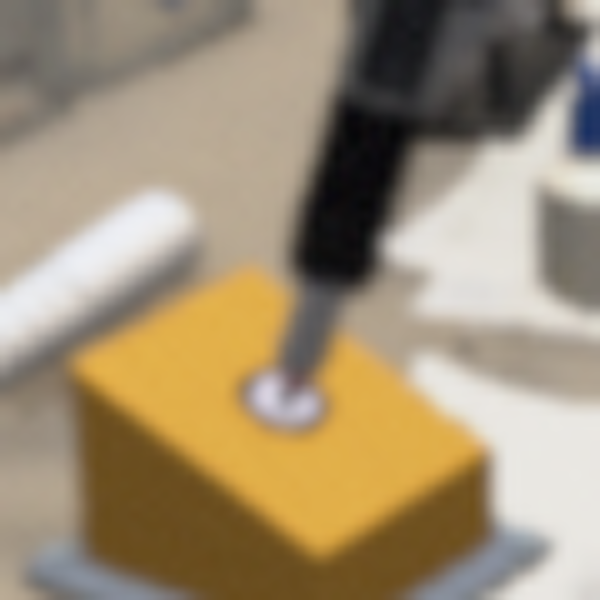

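```bash
python3 -m creep '[[[0,0,0.0005],[0,0,0],5],[[0,0,0],[0,0,0],5],[[0,0,0],[0,0,0],5],[[0,0,0],[0,0,0],5],[[0,0,0],[0,0,0],5],[[0,0,0],[0,0,0],5],[[0,0,0],[0,0,0],5],[[0,0,0],[0,0,0],5],[[0,0,0],[0,0,0],5],[[0,0,0],[0,0,0],5]]'
python3 - <<'E'
from h import *
from station import cams,bot
n=np.array([-.341,.028,.94]);f=[]
for i in range(16):
    c=cams.capture("side")["img"];f.append(bot.get_obs()["ft_force"])
t=cams.capture("top")["img"]
cv2.imwrite("pics/b5.png",np.hstack([cv2.resize(c[180:240,190:250],(400,400)),cv2.resize(t[150:210,190:250],(400,400))]))
o=bot.get_obs();print(np.mean(f,0),(np.array(f)@n).mean(),o["clock"],o["position"],o["opening"],o["joint_vel"])
E
```

```text
clock: 13.1
position: [0.5943, 0.0216, 0.108]
tool_rot: [0.951, 0.255, 0.163, 0.059]
ft_force: [-1.3, -0.1, 2.6]
opening: 0.223
[-1.37909414 -0.1125046   3.20492214] 3.479747783253084 13.95 [0.59427176 0.02156049 0.10800408] 0.21840081414875753 [ 0.00018919  0.00058316 -0.00048297  0.00098943  0.00042329  0.00077513
  0.00020724]
```

View pics/b5.png

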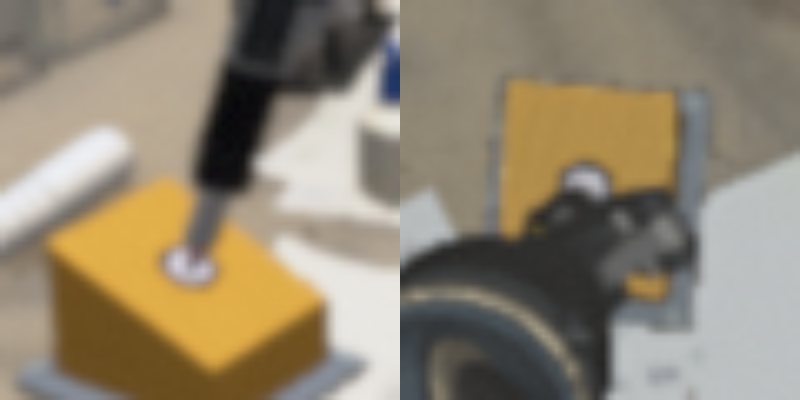

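The side view shows the tip at about crop (195,258), inside the ring centred on (190,267). The average push along the face normal is about 4.4 N once the gauge's weight is taken out, so the plunger is in by about 5.4 mm. The arm is at rest, so I'm handing the job in.

```bash
python3 -c "
from station import bot
bot.close_job();print(bot.get_obs()['clock'])"
```

```text
the job is handed in; nothing more can be done
the job is handed in; nothing more can be done
```

The gauge is out of its stand and pressed on the brass block's white spot, still held in the gripper. I handed the job in at about 14 s; no verdict is reported.

My last checks, just before handing in:
- **Tip position:** the side picture shows the tip inside the ring, about 2 mm from its centre. The top view cannot confirm this, because the gripper hides the tip.
- **Squareness:** in the last reading of it, the tool axis was within about 0.1 degree of the face normal I worked out from the pictures. That normal depends on the block's measured yaw, about -4.7 degrees, and on the gauge having been gripped straight.
- **Push:** averaged over 16 noisy readings, with about 1 N allowed for the gauge's weight, it came to about 4.4 N. That puts the plunger in by about 5.4 mm; the distance moved past expected contact gives about 5.8 mm.
- **Grip:** I set it to 45 N, and the jaws read about 19 mm open on the 20 mm handle, with the arm at rest.

The tip first appeared about 2 mm off to the right (-y) of where I had calculated it, so I shifted it about 1.5 mm before pressing. The gauge stayed well away from the grey block, and my moves kept clear of the glue bottle, spool and eraser. I did not measure those three again at the end.

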